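Index the thread carousel to the next spool

ROBOT

A 6-joint arm with a two-finger parallel gripper is mounted at the origin on the work surface. World frame = base frame: x ahead of the robot, y to its left, z up, the work surface at z = 0. Lengths are in mm, angles in rad, forces in N, time in s.
With the tool pointing down it reaches from about 275 to 750 mm from the base axis. Payload 10.2 kg.
Tool frame: the origin (TCP) lies between the finger pads; the fingertips stand 17 mm ahead of it and the grasp point (between the pads) lies 2 mm behind it (tips_ahead is the distance from the TCP to the fingertips, in mm); z points along the fingers, y is the line along which they close (so a half turn about z gives the same grasp; the last joint's range is limited). The gripper opens to 85 mm and grips with 20 to 120 N. Pads are 22 mm wide; open, the fingers measure 114 mm over their backs; the gripper's body (76 mm by 85 mm) begins 54 mm behind the grasp point. The pads swing forward as they close: fully open they stand 13 mm farther back than shut.
Start: joints at [-1.568, 0.313, 1.498, -0, 1.331, -0.223], TCP at [117.526, -511.682, 248.294] pointing down, gripper open.
Joint ranges: [-2.94, 2.94], [-0.97, 2.17], [0.19, 2.56], [-1.23, 4.37], [0.02, 3.11], [-2.88, 2.88]. Speed limits (rad/s): [2.39, 2.39, 3.01, 3.14, 3.14, 3.14].

INTERFACE

Orientations are given as a unit quaternion [w, x, y, z].
In Python, from rig import sense, capture, finish_job, boxes_of, tips_ahead gives the robot as it stands.
- The arm moves only by the tool drive_tool, never from a script. Its argument "commands" is text: rows parted by semicolons, each of 7 numbers parted by spaces: the shift along the world's x, y, z in units of 0.1 m (1.0 is 0.1 m), then the turn, a rotation vector about the world's x, y, z in units of pi/4 rad (1.0 is pi/4 rad), then the opening in per cent of the stroke, from 0 (shut) to 100 (fully open). A call has 1 to 20 rows; each row shifts and turns the commanded pose from where the row before left it; what a row does not reach is not made up. A row lasts 1/12 s, in which the tool goes at most 41.7 mm and 7.16 degrees, less where a joint would pass 70% of its speed; a pose out of reach is approached as far as the arm can. A call with a number of a shift or a turn outside -1 to 1 is refused whole. A call with a gripper value outside its range is refused whole. The fingers move at their own pace and stop on an object; "force" is the grip in N (left out, the last holds). Time passes only in rows, so rows that do not move let the fingers close. It gives the time, the measured TCP pose, the force, the opening and the grip force at its end, in the units of the state.
- sense(): the state, without advancing time (a new reading comes with each control period).
- capture(name): name is "scene" or "top"; returns a dict with "pixels" (400x640x3 uint8, blue, green, red), "fov_y" (degrees; the focal length in pixels is half the picture's height over the tangent of half this angle, whatever the lens; pixels are square), "cx", "cy" (the principal point, pixels), "k1" (the pictures are not rectified: a ray, as slopes to the right and down, at radius r is drawn at 1 + k1 r^2 times it, then the intrinsics apply), "position" and "attitude" of the camera in the world. Camera axes: x right, y down, z forward; pixel columns grow to the right and rows downward; lengths in mm; the calibration is good to about 2 mm. A picture is of the moment at which its call begins. There is no depth.
- finish_job(): hands the job in; it is judged then, once.
Trained networks look in a picture, given as the dict that the camera call returned (one of the last four; its "shot" number tells which), for a name from the list of things; names that differ only in an ending like _2 or _b are one class to them, and where a whole thing is asked for, a point or a joint stands for the part that bears it (a point fixed in the world has none). Each returns a list of dicts, best first, with "confidence" (0 to 1); they miss things now and then, are a little off and sometimes report something else, mostly with a low value. They report only what shows in the picture. A call takes as long as a camera call.
- boxes_of(picture, name): "position" ([column, row] in pixels, amid what is visible of it).
The state is a dict: "time_s": time; "joints": joint angles; "dq": joint speeds; "tau": joint torques, N m; "eef_pos": TCP position; "ee_rot": TCP orientation; "force": force on the tool from outside, world axes, zero at the start; "wrist_torque": the same for the moment, N m; "grip_width": opening from 0.0 (shut) to 1.0 (fully open); "grip_force": force on a finger pad.
Only numpy, scipy, OpenCV 4.12 (cv2) and the standard library are available. Lean on these libraries where they do the work, as an engineer would, in place of code of your own. Each camera call takes 0.05 s, during which the arm holds its last target. There are 200 camera calls.

TASK

Bring the yellow spool round to the thread guide: with a fingertip press the orange plunger right in to free the turntable, turn the table one notch anticlockwise (seen from above), then let the plunger spring fully up into that next notch and take the hand away. Use gentle pressing and pushing only: do not pinch or lift anything, do not turn the table past that notch or the wrong way, and leave the pen pot, twine, bowl and jar alone.

Things in the scene. Friction and masses are not known exactly. Their poses are not given: they have to be found in the camera images.
- carousel: Fixed base of the rotary thread stand, bolted down: a round grey tub 296 mm across, 44 mm high. Origin: centre of its underside; z up. A level aluminium ring (6 mm thick, top 44 mm above the table, inner radius 128 mm) runs round the rim with six open notches 15 mm wide, 60 degrees apart, at -30, 30, 90, 150, 210, 270 degrees anticlockwise from the base's x axis.
- stand_axis (a point): Point on the vertical turning axis of the turntable, at the middle height of the notched ring, 41 mm above the table.
- guide_eye (a point): Wire eye of the thread guide, 112 mm above the table, on the base's -x side, 135 mm from the turning axis; it is carried by a thin fixed steel post 115 mm high, 165 mm from the axis. Keep the hand clear of it.
- yellow_spool (a point): Top centre of the yellow spool. Six spools are fixed on the turntable (31 mm across, tops 74 mm above the table, peg tips 78 mm, centres 46 mm from the axis; steel hub between them 82 mm high). At the start the grey spool is at the guide, and the yellow one is the next to come there by an anticlockwise turn of 60 degrees.
- turntable (a joint): Angle of the turntable in rad, anticlockwise seen from above positive. 0: first notch, at -30 degrees of the base (start). 1.047 (60 degrees): the next notch, at +30 degrees, yellow spool at the guide. Play in a notch about +-0.02. It turns with slight friction (about 0.12 N m) and stays where it is left.
- plunger (a joint): Depth the spring plunger is pressed, m: 0 up, 0.012 at its stop; spring 2.4 N at top, 7.2 N at stop. Riding on the turntable, its steel tooth (9 mm wide, 6 mm high) points outward into a ring notch. From about 0.0065 the tooth is below the ring and the table can turn. Between notches the ring keeps it down at about 0.006 even when let go; over a notch it springs up and locks.
- plunger_pad (a point): Centre of the floor of the orange dished pad on the plunger, 100 mm from the turning axis; 50 mm above the table when up; sinks as it is pressed and travels round with the table. Pad 48 mm across outside; dish 42 mm across, 8 mm deep, so a shut fingertip fits inside and can drag the pad round, by friction on the floor and by the rim.
- pen_pot: Bystander: cream pot with pens, 66 mm across, pot 85 mm high, pens to 150 mm. Origin: centre of its underside.
- twine: Bystander: off-white reel of twine, 72 mm across, 58 mm high. Origin: centre of its underside.
- pin_bowl: Bystander: small ochre bowl, 100 mm across, 32 mm high. Origin: centre of its underside.
- button_jar: Bystander: small amber jar with black cap, 44 mm across, 50 mm high. Origin: centre of its underside.

How it is judged (in metres and radians):
On the way, in this order (a step that is already met when the one before it is completed fails the run):
1. the plunger is pressed in by the fingers, freeing the table, while it is still at its first notch (value of joint plunger above 0.0055 m and value of joint turntable below 0.1 rad and contact force between the fingers and plunger above 1 N), for 0.05 s.
2. the table is turned away from the first notch with the plunger still down (value of joint turntable between 0.3 and 0.95 rad and value of joint plunger above 0.004 m), for 0.05 s.
At the end, for the whole second after the job is handed in: The turntable stands still one notch anticlockwise of its start (joint 1.01 to 1.085 rad), the plunger has sprung up to within 2 mm of its top so its tooth locks in the notch, and each bystander is within 20 mm of where it stood (value of joint turntable between 1.01 and 1.085 rad and value of joint plunger below 0.002 m and velocity of joint turntable between -0.02 and 0.02 rad/s and distance of each of pen_pot, twine, pin_bowl, button_jar from where it was at the start of the episode below 0.02 m); the robot touches nothing.
It fails at once if the table is turned well past the next notch (beyond 1.4 rad) (value of joint turntable above 1.4 rad).
It fails at once if the table is turned the wrong way (below -0.2 rad) (value of joint turntable below -0.2 rad).
It fails at once if the plunger is pinched or forced by the fingers with more than 35 N (contact force between the fingers and plunger above 35 N).
It fails at once if a bystander is moved or lifted more than 20 mm (distance of any of pen_pot, twine, pin_bowl, button_jar from where it was at the start of the episode above 0.02 m).
It also fails if it takes over 45 s, if anything falls off the work surface, if the arm or the gripper's body presses on something with over 40 N, if the wrist force passes 120 N, or if a joint passes its speed limit or range.

## Working session

There is one attempt and no reset: what is moved stays moved. The work goes in short steps, Python scripts to look and compute and a tool call to move; the robot and the scene stay as the last step left them, time stands still between calls to the robot, and variables do not carry over. Pictures are saved under pics/ and viewed, at most 10 in all, crops included, and the job is handed in when it is done.

Besides the shell and the picture viewer there is one more tool, called in YAML: its name, and indented under it one key for each argument. drive_tool: Moves the arm, as the interface text tells. Shifts and turns lie within -1 to 1; 1 stands for 0.1 m of shift or pi/4 rad of turn. Its arguments: {"type":"object","properties":{"commands":{"type":"string"},"force":{"type":"number"}},"required":["commands"]}

```bash
mkdir -p pics
cat > h.py <<'E'
import numpy as np,cv2
from rig import *
from scipy.spatial.transform import Rotation as R
def rot(c):
    a=np.array(c["attitude"],float)
    return a if a.shape==(3,3) else R.from_quat(a[[1,2,3,0]]).as_matrix()
def ray(c,p):
    f=200/np.tan(np.radians(c["fov_y"])/2)
    d=np.array([(p[0]-c["cx"])/f,(p[1]-c["cy"])/f]);u=d.copy()
    for _ in range(20): u=d/(1+c["k1"]*(u@u))
    return rot(c)@np.array([u[0],u[1],1])
def at(c,p,z):
    r=ray(c,p);o=np.array(c["position"],float);return o+r*(z-o[2])/r[2]
E
python3 - <<'E'
from h import *
print(sense())
for n in("scene","top"):
    c=capture(n);cv2.imwrite(f"pics/{n}0.png",c["pixels"])
    print(n,{k:v for k,v in c.items() if k!="pixels"})
    for k,z in(("carousel",30),("yellow_spool",74),("plunger_pad",50),("guide_eye",112),("pen_pot",60),("twine",30),("pin_bowl",20),("button_jar",30)):
        for b in boxes_of(c,k)[:2]: print(k,b["position"],round(b["confidence"],2),at(c,b["position"],z).round(1))
E
```

```text
{'time_s': 0.0, 'joints': array([-1.56844246e+00,  3.13439309e-01,  1.49847427e+00, -1.21476743e-05,
        1.33099701e+00, -2.23383966e-01]), 'dq': array([-0.00039702,  0.00096138,  0.00184582, -0.0008828 , -0.00022468,
       -0.00122489]), 'tau': array([-1.35489448e-03, -4.12274265e+01, -2.59733713e+01, -2.53432845e-04,
        4.24689380e-03, -6.46976957e-06]), 'eef_pos': array([ 117.50134187, -511.42608994,  247.72653745]), 'ee_rot': array([-6.55596583e-04,  9.93636684e-01,  1.12630835e-01,  6.68144129e-05]), 'force': array([0.32472848, 0.26951216, 0.56714703]), 'wrist_torque': array([ 0.01257003, -0.00482254, -0.02331014]), 'grip_force': 0.0, 'grip_width': 1.0020355254378295}
scene {'fov_y': 43.26043094342608, 'cx': 316.51288545104546, 'cy': 197.08949244089658, 'k1': 0.031376502867140624, 'position': array([ 964.10297624, -589.10446756,  970.12130754]), 'attitude': array([-0.32854048,  0.89508109,  0.28620161, -0.09476097]), 'shot': 1}
yellow_spool [327.5, 200.4] 0.7 [572.   42.1  74. ]
plunger_pad [294.9, 184.7] 0.67 [469.5  53.4  50. ]
pen_pot [224.6, 317.7] 0.73 [ 570.5 -31
[... 224 characters left out ...]
: 195.77861311376273, 'k1': -0.10469205665010657, 'position': array([ 420.86360454,    1.60375621, 1119.92759523]), 'attitude': array([-0.04023885,  0.71085784, -0.70113535,  0.03835605]), 'shot': 2}
carousel [288.0, 187.1] 0.9 [565.2  76.3  30. ]
yellow_spool [291.9, 193.9] 0.66 [541.7  62.8  74. ]
plunger_pad [299.2, 226.6] 0.53 [458.4  43.3  50. ]
guide_eye [288.0, 188.4] 0.7 [551.1  70.6 112. ]
pen_pot [432.3, 182.4] 0.84 [ 579.2 -307.8   60. ]
pen_pot [292.2, 192.2] 0.31 [547.9  62.9  60. ]
twine [200.7, 236.1] 0.68 [429.2 309.1  30. ]
pin_bowl [439.5, 243.0] 0.7 [ 419.4 -336.7   20. ]
pin_bowl [434.3, 183.9] 0.51 [ 581.1 -325.    20. ]
button_jar [200.2, 173.3] 0.71 [600.2 318.   30. ]
```

View pics/top0.png

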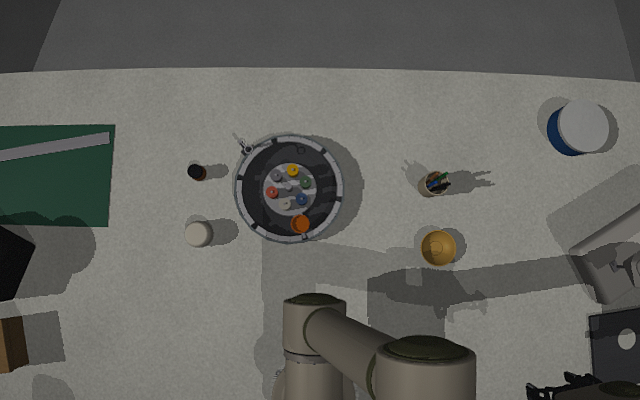

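View pics/scene0.png

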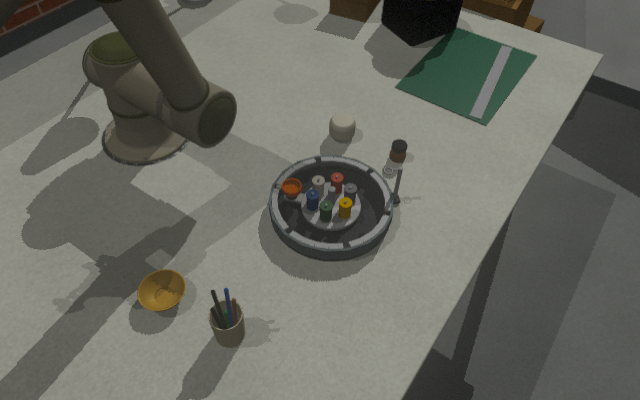

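The top view shows the carousel at about (288,188), the orange pad at about (301,224), the guide post at (247,148), and the yellow spool at (292,170). The scene view puts the pad at (291,188) and the yellow spool at (345,207). Next I refine these by colour and project a model overlay.

```bash
cat >> h.py <<'E'
from scipy.optimize import least_squares
def proj(c,P):
    f=200/np.tan(np.radians(c["fov_y"])/2)
    q=(np.atleast_2d(P)-np.array(c["position"]))@rot(c);u=q[:,:2]/q[:,2:]
    u=u*(1+c["k1"]*(u**2).sum(1,keepdims=True));return u*f+[c["cx"],c["cy"]]
def blob(c,lo,hi,box):
    x0,y0,x1,y1=box
    m=cv2.inRange(cv2.cvtColor(c["pixels"],cv2.COLOR_BGR2HSV)[y0:y1,x0:x1],np.array(lo),np.array(hi))
    n,l,s,ce=cv2.connectedComponentsWithStats(m);k=1+np.argmax(s[1:,4])
    return (np.array([s[k,0]+(s[k,2]-1)/2,s[k,1]+(s[k,3]-1)/2])+[x0,y0],ce[k]+[x0,y0],s[k])
def tri(cs,ps):
    A=np.zeros((3,3));b=np.zeros(3)
    for c,p in zip(cs,ps):
        r=ray(c,p);r/=np.linalg.norm(r);M=np.eye(3)-np.outer(r,r);A+=M;b+=M@np.array(c["position"])
    return np.linalg.solve(A,b)
E
python3 - <<'E'
from h import *
t=capture("top");s=capture("scene")
O=((8,150,90),(16,255,255));Y=((20,180,100),(32,255,255))
res={}
for n,col in(("pad",O),("yel",Y)):
    a=blob(t,*col,(230,130,350,250));b=blob(s,*col,(265,150,405,255))
    print(n,a,b)
    for z in(54,58,74): print(z,at(t,a[0],z).round(1),at(t,a[1],z).round(1),at(s,b[0],z).round(1),at(s,b[1],z).round(1))
    print("tri",tri([t,s],[a[0],b[0]]).round(1))
ims=[]
for c,(x0,y0,x1,y1) in((t,(228,125,352,250)),(s,(262,148,406,260))):
    ims.append(cv2.resize(cv2.resize(c["pixels"][y0:y1,x0:x1],None,fx=5,fy=5,interpolation=cv2.INTER_CUBIC),(400,400 if c is t else 311)))
ims[1]=cv2.copyMakeBorder(ims[1],0,89,0,0,cv2.BORDER_CONSTANT)
cv2.imwrite("pics/z1.png",np.hstack(ims))
E
```

```text
pad (array([299.5, 223.5]), array([300.71563981, 223.31753555]), array([ 61,  85,  18,  18, 211], dtype=int32)) (array([291., 186.]), array([290.9039548 , 186.87570621]), array([ 16,  29,  21,  15, 177], dtype=int32))
54 [466.3  42.5  54. ] [466.9  39.3  54. ] [466.5  41.7  54. ] [468.   39.3  54. ]
58 [466.2  42.3  58. ] [466.7  39.2  58. ] [468.7  39.   58. ] [470.2  36.6  58. ]
74 [465.5  41.7  74. ] [466.   38.6  74. ] [477.4  27.9  74. ] [478.8  25.6  74. ]
tri [466.2  42.4  53.2]
yel (array([292. , 169.5]), array([291.94318182, 169.61363636]), array([57, 34, 11, 12, 88], dtype=int32)) (array([345., 202.]), array([345.2254902 , 202.18627451]), array([ 74,  47,  13,  11, 102], dtype=int32))
54 [609.3  65.   54. ] [609.   65.1  54. ] [599.4  76.3  54. ] [600.1  76.2  54. ]
58 [608.6  64.8  58. ] [608.3  64.9  58. ] [601.   73.4  58. ] [601.7  73.3  58. ]
74 [605.8  63.8  74. ] [605.5  63.9  74. ] [607.3  61.8  74. ] [608.1  61.7  74. ]
tri [606.2  63.9  71.2]
```

View pics/z1.png

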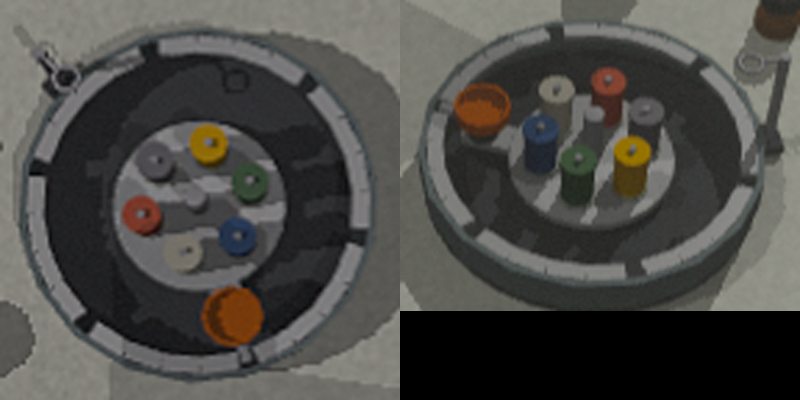

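The crop shows the six notches clearly. The pad's tooth is in the bottom one at crop (248,355), the next notch anticlockwise is at (358,236), and the guide is at the upper left. I fit the axis and phase from the notches.

Run:
```python
from h import *
t=capture("top");s=capture("scene")
n=np.array([(248,355),(358,236),(310,85),(150,48),(38,170),(86,323)],float)/[400/124,3.2]+[228,125]-0.3
W=np.array([at(t,p,44) for p in n])[:,:2]
f=lambda v:(np.c_[v[0]+v[2]*np.cos(v[3]+np.arange(6)*np.pi/3),v[1]+v[2]*np.sin(v[3]+np.arange(6)*np.pi/3)]-W).ravel()
o=least_squares(f,[550,70,138,-2.2]);v=o.x;print(v.round(3),np.abs(o.fun).max().round(1),np.degrees(v[3]).round(1))
# spools-based centre check: hub and yellow
g=v[3]+np.radians(210)
print("eye pred px",proj(t,[v[0]+135*np.cos(g),v[1]+135*np.sin(g),112]),proj(s,[v[0]+135*np.cos(g),v[1]+135*np.sin(g),112]))
print("yel pred",v[:2]+46*np.array([np.cos(g-np.pi/3),np.sin(g-np.pi/3)]))
for k in range(0,61,10):
    a=v[3]+np.radians(k);print(k,(v[:2]+100*np.array([np.cos(a),np.sin(a)])).round(1))
P=np.r_[v[:2]+100*np.array([np.cos(v[3]),np.sin(v[3])]),54];print("pad px",proj(t,P),proj(s,P))
```

```text
[561.727  72.325 135.874  -2.817] 2.1 -161.4
eye pred px [[248.33080447 148.78044154]] [[387.83888547 170.17735202]]
yel pred [606.81580048  63.21485013]
0 [466.9  40.5]
10 [473.9  24.5]
20 [483.6  10. ]
30 [495.6  -2.7]
40 [509.6 -13. ]
50 [525.2 -20.8]
60 [541.9 -25.7]
pad px [[300.28089879 223.28475781]] [[290.83057348 186.39152092]]
```

drive_tool:
  commands: "0.175 0.276 -0.03 0 0 0 0;0.175 0.276 -0.03 0 0 0 0;0.175 0.276 -0.03 0 0 0 0;0.175 0.276 -0.03 0 0 0 0;0.175 0.276 -0.03 0 0 0 0;0.175 0.276 -0.03 0 0 0 0;0.175 0.276 -0.03 0 0 0 0;0.175 0.276 -0.03 0 0 0 0;0.175 0.276 -0.03 0 0 0 0;0.175 0.276 -0.03 0 0 0 0;0.175 0.276 -0.03 0 0 0 0;0.175 0.276 -0.03 0 0 0 0;0.175 0.276 -0.03 0 0 0 0;0.175 0.276 -0.03 0 0 0 0;0.175 0.276 -0.03 0 0 0 0;0.175 0.276 -0.03 0 0 0 0;0.175 0.276 -0.03 0 0 0 0;0.175 0.276 -0.03 0 0 0 0;0.175 0.276 -0.03 0 0 0 0;0.175 0.276 -0.03 0 0 0 0"
  force: 20

```text
time_s: 2.77
eef_pos: [468.2, 42.0, 188.2]
ee_rot: [0.0, 0.994, 0.113, 0.0]
force: [0.6, -1.3, 1.1]
grip_width: 0.001
grip_force: 0.0
```

```bash
python3 -c "
from rig import *
print(tips_ahead() if callable(tips_ahead) else tips_ahead);s=sense();print(s['eef_pos'],s['ee_rot'],s['grip_width'],s['force'],s['time_s'])"
```

```text
17.0
[468.20197424  41.99160301 188.24768646] [7.18474382e-05 9.93621766e-01 1.12764126e-01 1.80696510e-04] 0.0011930498134451442 [ 0.6373558  -1.25319663  1.05589876] 2.7667
```

drive_tool:
  commands: "-0.012 -0.015 -0.2 0 0 0 0;0 0 -0.2 0 0 0 0;0 0 -0.2 0 0 0 0;0 0 -0.2 0 0 0 0;0 0 -0.16 0 0 0 0;0 0 0 0 0 0 0;0 0 0 0 0 0 0"

```text
time_s: 3.35
eef_pos: [466.2, 38.8, 92.3]
ee_rot: [-0.0, 0.994, 0.113, -0.0]
force: [0.2, -0.2, -0.4]
grip_width: -0.001
grip_force: 0.0
```

Run:
```python
from h import *
c=capture("scene");x=cv2.resize(c["pixels"][110:260,240:420],None,fx=4,fy=4,interpolation=cv2.INTER_CUBIC)
cv2.imwrite("pics/z2.png",x[:600]);s=sense();print(s["eef_pos"],s["force"])
print((proj(c,s["eef_pos"]-[0,0,17])-[240,110])*4)
```

```text
[466.74452047  38.74589182  93.03922261] [ 0.63812555  0.4585039  -0.20358396]
[[200.55291697 282.73931473]]
```

View pics/z2.png

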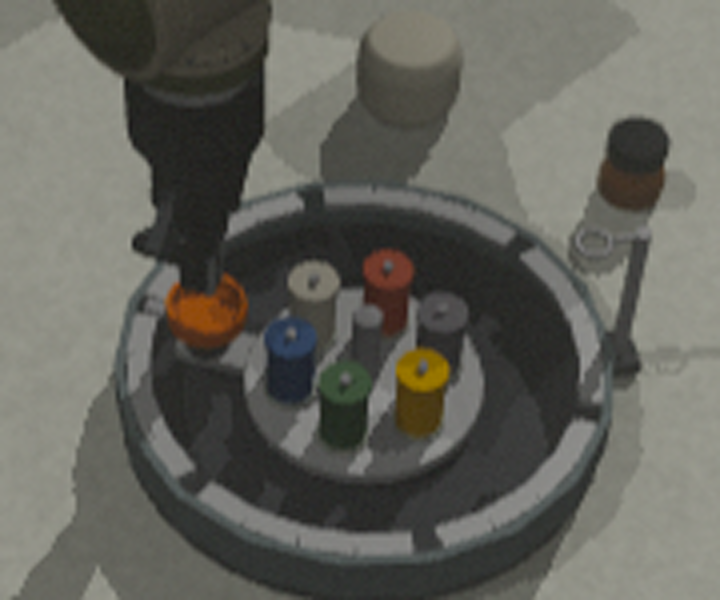

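The fingertips, at crop (203,282), sit directly above the dish at (207,308), so they line up. Now I press down gently.

drive_tool:
  commands: "0 0.015 -0.12 0 0 0 0;0 0 -0.08 0 0 0 0;0 0 -0.05 0 0 0 0;0 0 -0.03 0 0 0 0;0 0 -0.03 0 0 0 0;0 0 -0.02 0 0 0 0;0 0 0 0 0 0 0;0 0 0 0 0 0 0"

```text
time_s: 4.07
eef_pos: [466.5, 40.3, 59.6]
ee_rot: [0.0, 0.994, 0.113, 0.0]
force: [-2.0, 0.6, 4.7]
grip_width: -0.006
grip_force: 2.1
```

drive_tool:
  commands: "0 0 -0.02 0 0 0 0;0 0 -0.02 0 0 0 0;0 0 0 0 0 0 0;0 0 0 0 0 0 0"

```text
time_s: 4.4
eef_pos: [466.5, 40.3, 55.6]
ee_rot: [0.0, 0.994, 0.113, 0.0]
force: [-0.9, 1.3, 5.5]
grip_width: -0.0
grip_force: 2.9
```

drive_tool:
  commands: "0.016 -0.04 0 0 0 0 0;0.016 -0.04 0 0 0 0 0;0.019 -0.039 0 0 0 0 0;0.019 -0.039 0 0 0 0 0;0.022 -0.038 0 0 0 0 0;0.022 -0.038 0 0 0 0 0;0.026 -0.035 0 0 0 0 0;0.026 -0.035 0 0 0 0 0;0.029 -0.033 0 0 0 0 0;0.029 -0.033 0 0 0 0 0;0.031 -0.03 0 0 0 0 0;0.031 -0.03 0 0 0 0 0;0 0 0 0 0 0 0"

```text
time_s: 5.48
eef_pos: [495.9, -3.3, 55.9]
ee_rot: [0.0, 0.994, 0.113, 0.001]
force: [0.2, -1.8, 6.2]
grip_width: 0.002
grip_force: 2.9
```

```bash
cat > m.py <<'E'
from h import *
t=capture("top");s=capture("scene");C=np.array([561.7,72.3])
for c,bx in((t,(230,130,350,250)),(s,(262,148,406,260))):
  for n,lo,hi,z,a0 in(("yel",(20,180,100),(32,255,255),74,np.radians(-161.4+150)),("pad",(8,150,90),(16,255,255),46,np.radians(-161.4))):
    try:
        p=blob(c,lo,hi,bx);d=at(c,p[0],z)[:2]-C;print(n,p[2][4],np.linalg.norm(d).round(1),np.degrees((np.arctan2(d[1],d[0])-a0+np.pi)%(2*np.pi)-np.pi).round(1))
    except Exception as e: print(n,"none")
q=sense();print(q["eef_pos"],q["force"],np.degrees(np.arctan2(q["eef_pos"][1]-C[1],q["eef_pos"][0]-C[0]))+161.4)
E
python3 m.py
```

```text
yel 86 45.5 27.2
pad none
yel 93 46.2 27.5
pad 46 87.2 30.5
[495.81060531  -3.17724265  55.97398438] [-0.44218454 -1.83414091  5.3809949 ] 30.280004805692727
```

drive_tool:
  commands: "0.034 -0.028 0 0 0 0 0;0.034 -0.028 0 0 0 0 0;0.036 -0.025 0 0 0 0 0;0.036 -0.025 0 0 0 0 0;0.038 -0.021 0 0 0 0 0;0.038 -0.021 0 0 0 0 0;0.04 -0.018 0 0 0 0 0;0.04 -0.018 0 0 0 0 0;0 0 0 0 0 0 0;0 0 0.04 0 0 0 0;0 0 0.03 0 0 0 0;0 0 0 0 0 0 0"

```text
time_s: 6.58
eef_pos: [524.6, -21.1, 62.8]
ee_rot: [0.0, 0.994, 0.113, 0.0]
force: [-0.0, 0.3, -0.4]
grip_width: -0.002
grip_force: 0.0
```

```bash
python3 m.py
```

```text
yel 85 45.6 47.1
pad none
yel 93 46.6 45.1
pad 43 113.7 47.5
[524.22845304 -20.98895048  62.16911211] [-0.93721296 -0.13737547  0.3141842 ] 49.51605974295667
```

drive_tool:
  commands: "0.041 -0.014 0 0 0 0 0;0.042 -0.014 0 0 0 0 0;0.042 -0.011 0 0 0 0 0;0.042 -0.01 0 0 0 0 0;0 0 0 0 0 0 0;0 0 0 0 0 0 0"

```text
time_s: 7.18
eef_pos: [541.3, -25.9, 61.9]
ee_rot: [-0.0, 0.994, 0.113, -0.0]
force: [-0.6, 1.1, -0.1]
grip_width: -0.004
grip_force: 0.9
```

```bash
python3 m.py
```

```text
yel 83 44.8 56.4
pad none
yel 91 47.2 52.6
pad 38 115.9 54.6
[541.21128937 -26.02664928  62.12923496] [-2.17094042  1.07497417 -0.77209158] 59.62948165891375
```

drive_tool:
  commands: "0.02 -0.004 0 0 0 0 0;0.02 -0.004 0 0 0 0 0;0.015 -0.003 0 0 0 0 0;0 0 0 0 0 0 0;0 0 0 0 0 0 0"

```text
time_s: 7.7
eef_pos: [546.5, -26.8, 62.1]
ee_rot: [-0.0, 0.994, 0.113, -0.0]
force: [-3.6, 3.3, -0.0]
grip_width: -0.001
grip_force: 2.0
```

```bash
python3 m.py
```

```text
yel 85 45.7 57.6
pad none
yel 89 46.3 54.7
pad 45 111.5 58.3
[546.528289   -26.79668671  62.12144496] [-2.97663113  2.67673725 -0.83095441] 62.69560073870936
```

drive_tool:
  commands: "0.015 0 0 0 0 0 0;0.01 0 0 0 0 0 0;0 0 0 0 0 0 0;0 0 0 0 0 0 0"

```text
time_s: 8.13
eef_pos: [549.9, -27.1, 62.8]
ee_rot: [0.0, 0.994, 0.113, 0.001]
force: [-1.2, 3.0, 2.7]
grip_width: -0.003
grip_force: 3.5
```

```bash
python3 m.py
```

```text
yel 86 44.9 61.1
pad none
yel 95 45.8 58.7
pad 41 115.1 58.6
[549.90654408 -27.17512754  62.85200638] [-0.09784546  3.24383299  3.43572646] 64.63875412782022
```

The vertical force has risen to 3 N, so the plunger has popped up against the fingertip over the notch. I lift away.

drive_tool:
  commands: "0 0 0.02 0 0 0 0;0 0 0.02 0 0 0 0;-0.02 0 0.03 0 0 0 0;0 0 0.1 0 0 0 0;0 0 0.2 0 0 0 0;0 0 0.3 0 0 0 0;0 0 0.3 0 0 0 0;-0.2 -0.3 0.2 0 0 0 0;-0.2 -0.3 0.1 0 0 0 0;-0.2 -0.3 0 0 0 0 0;-0.2 -0.3 0 0 0 0 0;0 0 0 0 0 0 0;0 0 0 0 0 0 0"

```text
time_s: 9.32
eef_pos: [466.6, -148.4, 190.1]
ee_rot: [0.0, 0.994, 0.111, 0.0]
force: [-0.9, 0.7, -0.4]
grip_width: 0.001
grip_force: 0.0
```

Run:
```python
exec(open("m.py").read())
a=t["pixels"][125:250,228:352];b=s["pixels"][148:260,262:406]
b=cv2.resize(b,(400,311),interpolation=cv2.INTER_CUBIC);b=cv2.copyMakeBorder(b,0,89,0,0,cv2.BORDER_CONSTANT)
cv2.imwrite("pics/z3.png",np.hstack([cv2.resize(a,(400,400),interpolation=cv2.INTER_CUBIC),b]))
an=np.radians(-161.4)
for dep in(0,6):
  for k in(58,60,62):
    P=np.r_[C+100*np.array([np.cos(an+np.radians(k)),np.sin(an+np.radians(k))]),53.5-dep]
    print(dep,k,proj(t,P),proj(s,P))
for c,bx in((t,(230,130,350,250)),(s,(262,148,406,260))): print(blob(c,(8,150,50),(16,255,255),bx))
```

```text
yel 86 44.9 61.1
pad 219 99.2 59.9
yel 94 45.8 58.7
pad 214 94.4 55.7
[ 467.49781779 -146.76841103  189.70586686] [ 0.365011    0.07470573 -0.03695851] 48.1316847712895
0 58 [[325.57744973 196.462934  ]] [[298.64212123 217.75521974]]
0 60 [[325.87549643 195.18203415]] [[299.64793507 218.65805707]]
0 62 [[326.12814129 193.89236476]] [[300.69599226 219.53468065]]
6 58 [[325.51835917 196.71036056]] [[298.66472844 219.34909844]]
6 60 [[325.81478497 195.43645032]] [[299.66658569 220.25059818]]
6 62 [[326.06606147 194.15381182]] [[300.71050797 221.12590907]]
(array([326., 195.]), array([325.5620438 , 195.48905109]), array([ 87,  56,  19,  19, 274], dtype=int32))
(array([299.5, 219. ]), array([299.48181818, 218.66060606]), array([ 27,  61,  22,  21, 330], dtype=int32))
```

View pics/z3.png

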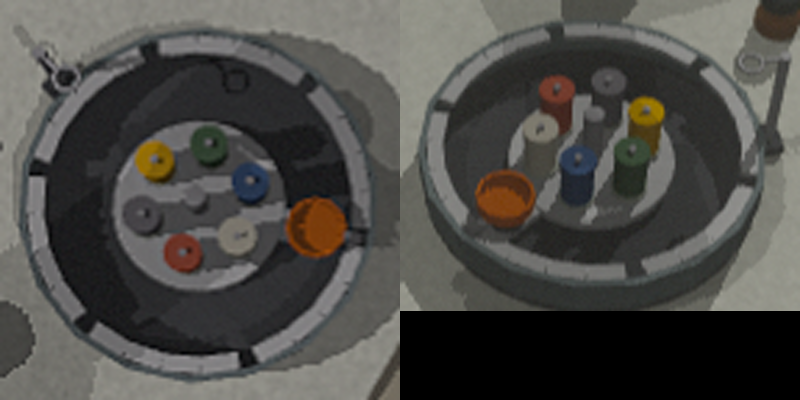

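The yellow spool is now at the guide. The pad is at scene pixel (299.5,218.7), which matches the model for 60° with the plunger up, and the tooth shows in the next notch.

```bash
python3 -c "
from rig import *
print(finish_job())"
```

```text
the job is handed in; nothing more can be done
None
```

The job is handed in: the table is turned one notch anticlockwise with the yellow spool at the guide, the camera check fits the plunger sprung fully up in that notch, and the hand is clear; no verdict came back.

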